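Hold-up test of a rebuilt brake lever

ROBOT

A 7-joint arm with a two-finger parallel gripper is mounted at the origin on a cart in front of the work surface, level with it; the furniture and walls round the work are solid. World frame = base frame: x ahead of the robot, y to its left, z up, the work surface at z = 0. Lengths are in m, angles in rad, forces in N, time in s.
With the tool pointing down it reaches from about 0.4 to 0.875 m from the base axis. Payload 19.3 kg.
Tool frame: the origin (TCP) lies at the very end of the fingers, on their centre line; the grasp point (between the pads) lies 19 mm behind it; y points along the fingers, x is the direction in which the jaws open and shut, and the axes are right-handed (so a half turn about y gives the same grasp; the last joint's range is limited). The gripper opens to 85 mm and grips with 20 to 120 N. Pads are 22 mm wide; open, the fingers measure 114 mm over their backs; the gripper's body (76 mm by 85 mm) begins 54 mm behind the grasp point. The pads swing forward as they close: fully open they stand 13 mm farther back than shut.
Start: joints at [1.266, 0.521, -0.036, 1.599, 0.021, 1.021, -0.113], TCP at [0.145, -0.608, 0.231] pointing down, gripper open.
Joint ranges: [-2.91, 2.91], [-0.3, 2.13], [-1.5, 1.42], [0.17, 2.43], [-1.26, 4.41], [0.16, 1.93], [-2.52, 2.52]. Speed limits (rad/s): [1.89, 1.89, 2.39, 2.39, 3.01, 3.01, 3.01].

INTERFACE

Orientations are given as [roll, pitch, yaw] about the fixed x, y, z axes, in that order (R = Rz(yaw) Ry(pitch) Rx(roll)).
In Python, from workcell import bot gives the robot as it stands. The module is installed in compiled form; this text tells all that it offers.
- The arm moves only by the shell command python3 -m crank 'ROWS' [FORCE]. ROWS is JSON, a list of rows, each an object of numbers: "hand": the closure, from 0 (fully open) to 1 (shut); "dx", "dy", "dz": the shift along the tool's x, y, z in mm; "yaw": the turn about the tool's y in rad. In form: [{"hand": .., "dx": .., "dy": .., "dz": .., "yaw": ..}, ...]. A call has 1 to 12 rows; each row is the pose to reach, as a shift and turn from the pose commanded when the call began, along the tool's axes at that moment; what a row does not reach only later rows make up. A row lasts 1/12 s, in which the tool goes at most 41.7 mm and 7.16 degrees, less where a joint would pass 70% of its speed; a pose out of reach is approached as far as the arm can. A call with a gripper value outside its range is refused whole. The fingers move at their own pace and stop on an object; FORCE is the grip in N (left out, the last holds). Time passes only in rows, so rows that repeat a pose let the fingers close. It gives the time, the measured TCP pose, the force and the opening at its end, in the units of the state.
- bot.observe(): the state, without advancing time (a new reading comes with each control period).
- bot.grab_frame(name): name is "side" or "top"; returns the picture (480x640x3 uint8, red, green, blue); there is no depth.
- bot.camera_info(name): a dict with "fx", "fy", "cx", "cy" (pixels), "rvec" (rotation vector, rad) and "tvec" (3), from world to camera coordinates, as OpenCV has them. Camera axes: x right, y down, z forward; pixel columns grow to the right and rows downward; lengths in m; the calibration is good to about 2 mm. A picture is of the moment at which its call begins. camera_info takes no time and is no camera call.
- bot.job_done(): hands the job in, once; it reports no verdict.
The state is a dict: "clock": time; "qpos": joint angles; "qd": joint speeds; "joint_efforts": joint torques, N m; "position": TCP position; "tool_rot": TCP orientation; "force": force on the tool from outside, world axes, zero at the start; "moment": the same for the moment, N m; "grip_width": finger opening in m.
Only numpy, scipy, OpenCV 4.12 (cv2) and the standard library are available. Lean on these libraries where they do the work, as an engineer would, in place of code of your own. Each camera call takes 0.05 s, during which the arm holds its last target.

TASK

Bench-test the rebuilt hydraulic brake lever on the clamped handlebar: with the tips or backs of the fingers, without pinching it and without touching the rubber grip, press the lever in until it comes up solid short of the grip, lean on it firmly there for a second to seat the seals, and let it spring all the way out again. Then press it in the same way a second time and finish while still holding it firmly against its stop. Do not ram it, do not pick anything up, and leave the tools, bolt, jar and tape lying about where they are.

Things in the scene. Friction and masses are not known exactly. Their poses are not given: they have to be found in the camera images.
- lever_stand: fixed wooden board 150x260x18 mm with two aluminium clamps (127 mm high) holding a 22 mm steel bar level along the stand's y, axis at z 100 mm. Origin on the bench under the bar; x points from the lever side through the bar to the back (away from the robot at yaw 0). Board spans x -60..90, y -190..70 mm, bar y -195..155 mm
- reservoir_top (a point): top of the black reservoir lid of the master cylinder, 45 x 63 mm, 145 mm above the bench: the highest part of the stand, beside the lever's pivot
- bar_grip: black ribbed rubber hand grip on the +y end of the bar, 34 mm diameter (its inner flange 44 mm). Not to be touched. Origin on the bar's axis straight above the stand's origin at 100 mm, same axes; the grip spans y 16..163 mm
- lever_blade: bright aluminium brake lever, 15 mm high (z), 11 mm thick (x), at 100 mm height, free air below. Origin on its vertical pivot axis; y runs outward along the blade, x in the pressing direction, to the grip. Nearly straight at x -34 from y 60 to 140 mm; tip ball 19 mm diameter at x -30, y 149. A reach adjuster sets its rest angle, which differs between starts by up to 0.06 rad
- lever_press (a point): pressing point on the blade's centre line (blade x -34, y 115, z 0 mm), axes as the blade's. The outer face, to be pushed towards +x, lies 5.5 mm before it (-x), the inner face 5.5 mm behind. At rest 62 to 69 mm of air are left between inner face and grip, at the firm stop still 36 mm or more (less towards the tip)
- brake_lever (a joint): lever angle, rad: 0 fully out, 0.22 at its firm stop (about 25 mm in at the pressing point, well short of the grip). A return spring resists with 2 N (out) to 3.5 N (in) there; at the stop it comes up firm and the blade gives only some 0.35 mm per N more. Pressed firmly: above 0.20 with over 6 N on the blade, 15 N is plenty; let out: below 0.03; over 45 N is ramming
- hex_key: loose steel hex key, 33 x 93 x 6 mm, on the board behind the bar; origin centre of underside. Leave alone
- bolt_m10: loose M10 bolt, 17 x 56 x 19 mm, on the board behind the bar; origin centre of underside. Leave alone
- spanner_13: loose combination spanner, 23 x 188 x 8 mm, long along its y, on the bench at the left; origin centre of underside. Leave alone
- screwdriver_yellow: loose screwdriver with yellow handle, 23 x 162 x 22 mm, long along its y; origin centre of underside. Leave alone
- jar_3: loose glass jar with lid, 65 mm diameter, 92 mm high, at the back left; origin centre of underside. Leave alone
- tape_1: loose roll of black tape lying flat, 50 mm diameter, 19 mm high, on the left; origin centre of underside. Leave alone

How it is judged:
By the outcome, as a careful person would: the job done as asked, in the order asked, and still so for the second after the job is handed in, while the arm keeps its last pose, push and grip.
It also fails if it takes over 43 s, if anything falls off the work surface, if the arm or the gripper's body presses on something with over 40 N, if the wrist force passes 120 N, or if a joint passes its speed limit or range.

## Working session

There is one attempt and no reset: what is moved stays moved. The work goes in short steps, Python scripts to look and compute and a shell command to move; the robot and the scene stay as the last step left them, time stands still between calls to the robot, and variables do not carry over. Pictures are saved under pics/ and viewed, and the job is handed in when it is done.

```bash
mkdir -p pics
python3 - <<'E'
from workcell import bot
import cv2
for n in("top","side"):
    im=bot.grab_frame(n); cv2.imwrite(f"pics/{n}0.png",im[:,:,::-1]); print(n,bot.camera_info(n))
print(bot.observe())
E
```

```text
top {'fx': 548.0627447596835, 'fy': 548.0627447596835, 'cx': 310.162130443985, 'cy': 238.92941452091094, 'rvec': array([ 2.10697198, -2.15910917,  0.19784855]), 'tvec': array([0.05819707, 0.57330374, 1.19085576])}
side {'fx': 491.11586303278403, 'fy': 491.11586303278403, 'cx': 314.380650609003, 'cy': 238.335903037384, 'rvec': array([ 2.6355301 , -0.21681135,  0.0539545 ]), 'tvec': array([-0.52611344,  0.16520996,  1.15612848])}
{'clock': 0.1, 'qpos': array([ 1.26584608,  0.52194005, -0.03634009,  1.59989317,  0.02120809,
        1.02113996, -0.11283635]), 'qd': array([ 7.45190161e-04, -3.34187862e-03, -4.23362509e-04, -1.50819702e-03,
        2.66106239e-05, -1.30522363e-03,  3.27738808e-04]), 'joint_efforts': array([ 3.76100928e-03, -9.28498435e+01,  1.98396854e+00, -3.70533264e+01,
        1.80373370e-02,  5.32961305e-03, -9.50295407e-05]), 'position': array([ 0.14528207, -0.60758748,  0.23081282]), 'tool_rot': array([-1.57086656e+00,  9.92781976e-04, -1.33607929e+00]), 'force': array([ 0.29576114, -0.41008546, -1.20595598]), 'moment': array([ 0.00442895, -0.02706606, -0.02916004]), 'grip_width': 0.08493236758279399}
```

View pics/top0.png

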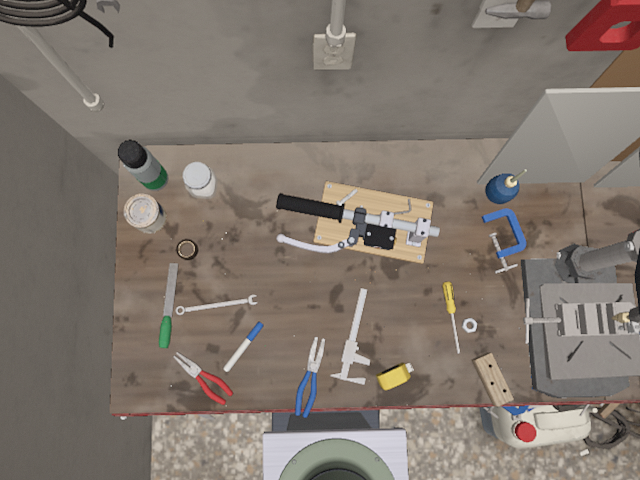

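View pics/side0.png

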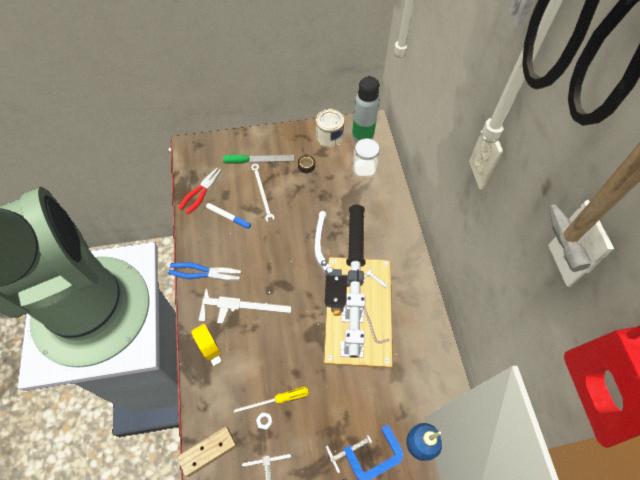

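The top view shows the stand's grip at about (310,207), with the lever blade running from (345,243) to its tip ball at (281,239). The reservoir is at (378,236). I'll enlarge both views.

```bash
cat > h.py <<'E'
import numpy as np,cv2
from workcell import bot
def cam(n):
    c=bot.camera_info(n);K=np.array([[c['fx'],0,c['cx']],[0,c['fy'],c['cy']],[0,0,1]]);R=cv2.Rodrigues(c['rvec'])[0];return K,R,c['tvec'],c['rvec']
def back(n,uv,z):
    K,R,t,_=cam(n);d=R.T@np.linalg.inv(K)@np.array([*uv,1.]);o=-R.T@t;return o+d*(z-o[2])/d[2]
def proj(n,P):
    K,R,t,r=cam(n);return cv2.projectPoints(np.array(P,float).reshape(-1,3),r,t,K,None)[0][:,0]
E
python3 - <<'E'
import cv2
a=cv2.imread('pics/top0.png')[170:275,260:450];cv2.imwrite('pics/top0c.png',cv2.resize(a,None,fx=4,fy=4,interpolation=2))
a=cv2.imread('pics/side0.png')[195:375,300:410];cv2.imwrite('pics/side0c.png',cv2.resize(a[:110],None,fx=5,fy=5,interpolation=2))
E
```

```text
(no output)
```

View pics/top0c.png

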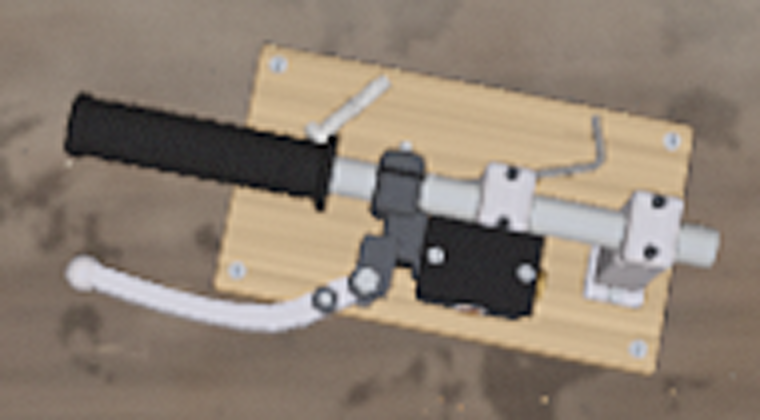

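View pics/side0c.png

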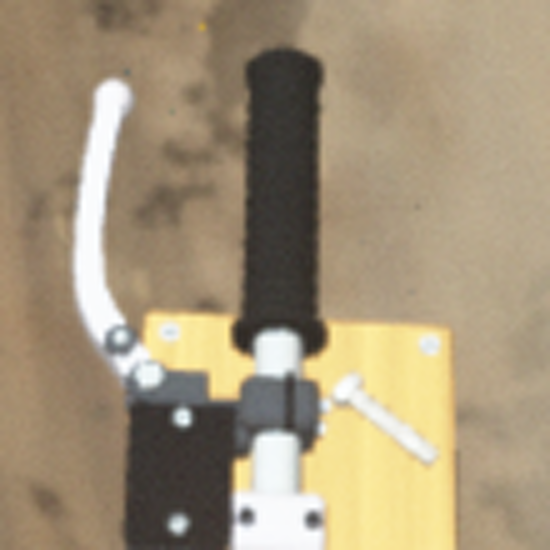

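Run:
```python
from h import *
T=lambda u,v:(260+u/4-.4,170+v/4-.4)
S=lambda u,v:(300+u/5-.4,195+v/5-.4)
P=lambda s,x:print(s,np.round(x,4))
P('tipT',back('top',T(82,273),.1));P('tipS',back('side',S(114,98),.1))
P('pivT',back('top',T(366,283),.11));P('pivS',back('side',S(148,375),.11))
for q in((130,284),(180,302),(230,314),(270,318)):P('blT',back('top',T(*q),.1))
for q in((102,150),(91,200),(89,250),(98,300)):P('blS',back('side',S(*q),.1))
gT=[back('top',T(*q),.1) for q in((75,125),(325,174),(712,245))]
gS=[back('side',S(*q),.1) for q in((284,60),(279,340),(273,460))]
P('gT',gT);P('gS',gS)
for g in(gT,gS):
    d=g[0]-g[-1];P('dir yaw',np.arctan2(-d[0],d[1]))
P('board cornersT',[back('top',T(*q),.018) for q in((267,43),(217,290),(692,127),(655,373))])
for n,q in (('jar',(199,180)),('tape',(187,250)),('spL',(180,310)),('spR',(253,299))):P(n,back('top',q,.05 if n=='jar' else .01))
```

```text
tipT [0.5697 0.11   0.1   ]
tipS [0.5703 0.1068 0.1   ]
pivT [ 0.5588 -0.0433  0.11  ]
pivS [ 0.5595 -0.0424  0.11  ]
blT [0.563 0.084 0.1  ]
blT [0.5524 0.0571 0.1   ]
blT [0.5452 0.0302 0.1   ]
blT [0.5425 0.0086 0.1   ]
blS [0.5599 0.0797 0.1   ]
blS [0.5503 0.0542 0.1   ]
blS [0.5451 0.0285 0.1   ]
blS [0.5448 0.0026 0.1   ]
gT [[ 0.6525  0.1125  0.1   ]
 [ 0.6216 -0.024   0.1   ]
 [ 0.577  -0.2338  0.1   ]]
gS [[ 0.654   0.1145  0.1   ]
 [ 0.6216 -0.0305  0.1   ]
 [ 0.6072 -0.0871  0.1   ]]
dir yaw -0.2145
dir yaw -0.228
board cornersT [[ 0.7204  0.0019  0.018 ]
 [ 0.5727  0.0354  0.018 ]
 [ 0.6634 -0.247   0.018 ]
 [ 0.518  -0.2162  0.018 ]]
jar [0.7188 0.2971 0.05  ]
tape [0.5624 0.331  0.01  ]
spL [0.424 0.345 0.01 ]
spR [0.445  0.1783 0.01  ]
```

Tool z already points roughly along the pressing direction, so I'll press with the sides of the shut fingertips. First I'll move clear of the machine on the right.

```bash
python3 -m crank '[{"hand":1,"dx":-32,"dz":15},{"hand":1,"dx":-64,"dz":30},{"hand":1,"dx":-96,"dz":45},{"hand":1,"dx":-128,"dz":60},{"hand":1,"dx":-160,"dz":76},{"hand":1,"dx":-192,"dz":92},{"hand":1,"dx":-192,"dz":92},{"hand":1,"dx":-192,"dz":92}]' 60
```

```text
$[0]: bad value
```

```bash
python3 -m crank '[{"hand":1,"dx":-32,"dy":0,"dz":15,"yaw":0},{"hand":1,"dx":-64,"dy":0,"dz":30,"yaw":0},{"hand":1,"dx":-96,"dy":0,"dz":45,"yaw":0},{"hand":1,"dx":-128,"dy":0,"dz":60,"yaw":0},{"hand":1,"dx":-160,"dy":0,"dz":76,"yaw":0},{"hand":1,"dx":-192,"dy":0,"dz":92,"yaw":0},{"hand":1,"dx":-192,"dy":0,"dz":92,"yaw":0},{"hand":1,"dx":-192,"dy":0,"dz":92,"yaw":0}]' 60
```

```text
clock: 0.77
position: [0.1906, -0.3987, 0.2316]
tool_rot: [-1.571, -0.0, -1.334]
force: [0.1, -0.5, 0.7]
grip_width: 0.0002
```

```bash
python3 -m crank '[{"hand":1,"dx":-18,"dy":0,"dz":26,"yaw":0.06},{"hand":1,"dx":-37,"dy":0,"dz":52,"yaw":0.12},{"hand":1,"dx":-56,"dy":0,"dz":78,"yaw":0.18},{"hand":1,"dx":-74,"dy":0,"dz":104,"yaw":0.24},{"hand":1,"dx":-92,"dy":0,"dz":130,"yaw":0.30},{"hand":1,"dx":-111,"dy":0,"dz":156,"yaw":0.36},{"hand":1,"dx":-130,"dy":0,"dz":182,"yaw":0.42},{"hand":1,"dx":-148,"dy":0,"dz":208,"yaw":0.48},{"hand":1,"dx":-166,"dy":0,"dz":234,"yaw":0.54},{"hand":1,"dx":-185,"dy":0,"dz":260,"yaw":0.60},{"hand":1,"dx":-185,"dy":0,"dz":260,"yaw":0.62},{"hand":1,"dx":-185,"dy":0,"dz":260,"yaw":0.62}]'
python3 - <<'E'
from workcell import bot
print(bot.observe()['qpos'])
E
```

```text
clock: 1.77
position: [0.4011, -0.1589, 0.231]
tool_rot: [-1.571, 0.0, -1.955]
force: [-0.9, -1.4, -0.4]
grip_width: -0.0002
[ 0.44414372  0.22205396 -0.23767992  2.07219337  0.06826548  0.85483046
 -1.78786755]
```

```bash
python3 -m crank '[{"hand":1,"dx":-30,"dy":0,"dz":1,"yaw":0},{"hand":1,"dx":-60,"dy":0,"dz":2,"yaw":0},{"hand":1,"dx":-90,"dy":0,"dz":3,"yaw":0},{"hand":1,"dx":-120,"dy":0,"dz":4,"yaw":0},{"hand":1,"dx":-150,"dy":0,"dz":5,"yaw":0},{"hand":1,"dx":-180,"dy":0,"dz":6,"yaw":0},{"hand":1,"dx":-210,"dy":0,"dz":6,"yaw":0},{"hand":1,"dx":-240,"dy":0,"dz":6,"yaw":0},{"hand":1,"dx":-260,"dy":0,"dz":6,"yaw":0},{"hand":1,"dx":-275,"dy":0,"dz":6,"yaw":0},{"hand":1,"dx":-275,"dy":0,"dz":6,"yaw":0},{"hand":1,"dx":-275,"dy":0,"dz":6,"yaw":0}]'
python3 - <<'E'
from h import *
o=bot.observe();print(o['qpos'],o['position'])
for n in("top","side"):
    cv2.imwrite(f"pics/{n}1.png",bot.grab_frame(n)[:,:,::-1])
E
```

```text
clock: 2.77
position: [0.5092, 0.0922, 0.2309]
tool_rot: [-1.571, -0.001, -1.956]
force: [0.4, -1.4, 0.8]
grip_width: 0.0004
[-0.02084982  0.36906921 -0.35142303  1.86739009  0.15534227  0.93246564
 -2.39938453] [0.50919244 0.09219989 0.23087952]
```

View pics/side1.png

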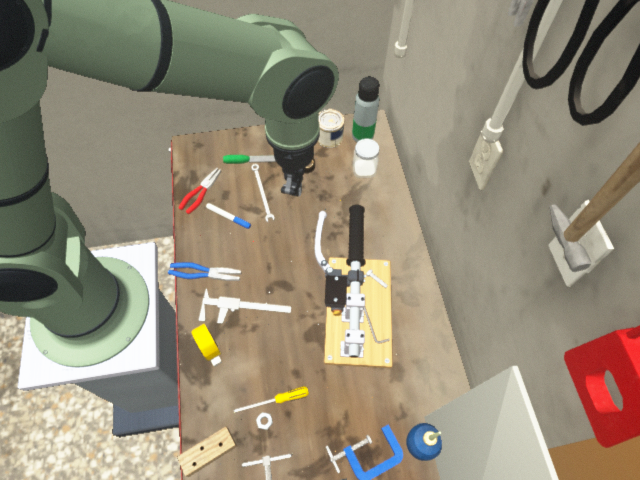

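View pics/top1.png

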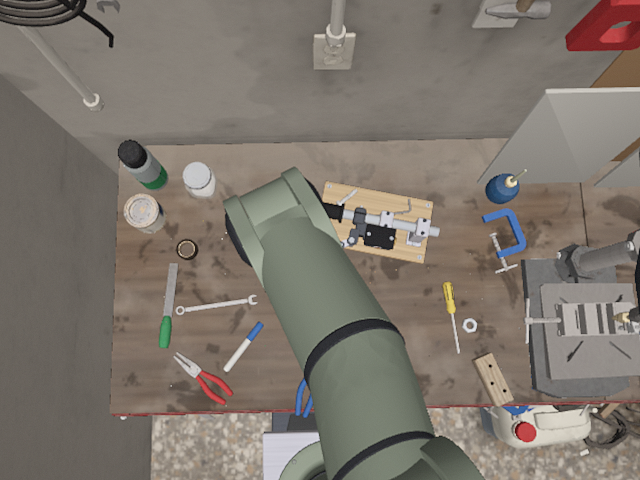

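The side view shows the shut fingertips at (290,193), over clear bench and short of the lever blade at (320,240). Next I'll descend and turn back slightly to keep joint 7 away from its limit.

```bash
python3 -m crank '[{"hand":1,"dx":0,"dy":20,"dz":0,"yaw":-0.05},{"hand":1,"dx":0,"dy":40,"dz":0,"yaw":-0.1},{"hand":1,"dx":0,"dy":60,"dz":0,"yaw":-0.1},{"hand":1,"dx":0,"dy":80,"dz":0,"yaw":-0.1},{"hand":1,"dx":0,"dy":100,"dz":0,"yaw":-0.1},{"hand":1,"dx":0,"dy":120,"dz":0,"yaw":-0.1},{"hand":1,"dx":0,"dy":138,"dz":0,"yaw":-0.1},{"hand":1,"dx":0,"dy":149,"dz":0,"yaw":-0.1},{"hand":1,"dx":0,"dy":149,"dz":0,"yaw":-0.1},{"hand":1,"dx":0,"dy":149,"dz":0,"yaw":-0.1}]'
python3 - <<'E'
from h import *
o=bot.observe();print(o['qpos'],o['position'])
im=bot.grab_frame("side")[150:290,240:400];cv2.imwrite("pics/side2.png",cv2.resize(im,None,fx=4,fy=4,interpolation=2)[:,:,::-1])
E
```

```text
clock: 3.7
position: [0.5089, 0.0926, 0.0825]
tool_rot: [-1.571, -0.0, -1.857]
force: [0.5, 0.4, -0.2]
grip_width: 0.0002
[-0.07223709  0.58589365 -0.29866348  1.9875908   0.28870887  0.60902324
 -2.41906903] [0.50892771 0.09261505 0.08249864]
```

View pics/side2.png

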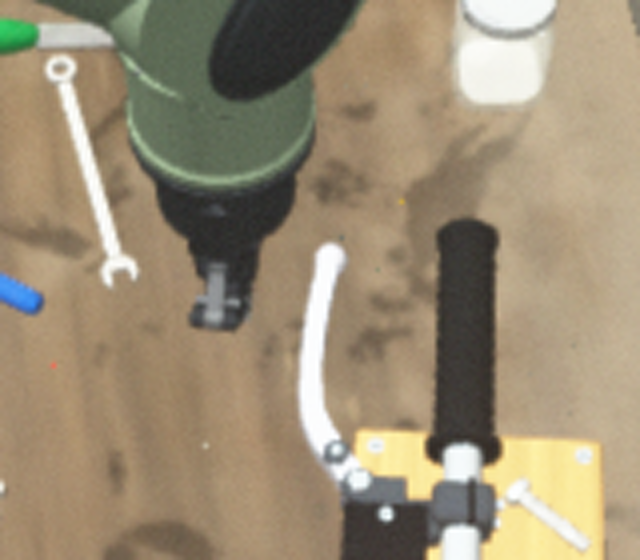

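```bash
python3 -m crank '[{"hand":1,"dx":0,"dy":0,"dz":8,"yaw":0},{"hand":1,"dx":0,"dy":0,"dz":16,"yaw":0},{"hand":1,"dx":0,"dy":0,"dz":22,"yaw":0},{"hand":1,"dx":0,"dy":0,"dz":26,"yaw":0},{"hand":1,"dx":0,"dy":0,"dz":28,"yaw":0},{"hand":1,"dx":0,"dy":0,"dz":28,"yaw":0}]'
python3 - <<'E'
from h import *
o=bot.observe();print(o['qpos'],o['position'],proj('side',o['position']))
im=bot.grab_frame("side")[170:290,260:400];cv2.imwrite("pics/side3.png",cv2.resize(im,None,fx=5,fy=5,interpolation=2)[:,:,::-1])
E
```

```text
clock: 4.25
position: [0.5362, 0.0852, 0.0823]
tool_rot: [-1.571, 0.0, -1.857]
force: [-0.4, 0.6, 0.2]
grip_width: -0.0003
[-0.04846872  0.61577484 -0.29945033  1.92204947  0.28726634  0.64487065
 -2.38369861] [0.53622302 0.08520491 0.08229412] [[309.72115706 227.78126412]]
```

View pics/side3.png

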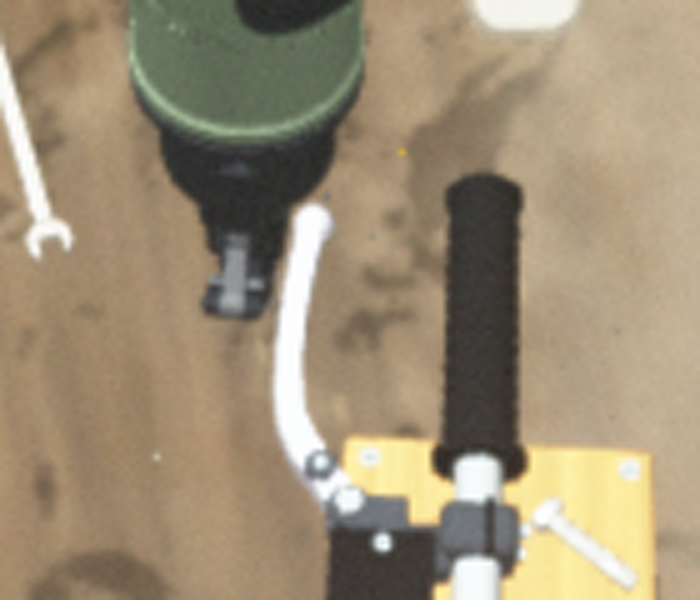

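The finger stands about 3 px (7 mm) short of the blade, as computed. I'll press in gently.

```bash
python3 -m crank '[{"hand":1,"dx":0,"dy":0,"dz":2,"yaw":0},{"hand":1,"dx":0,"dy":0,"dz":4,"yaw":0},{"hand":1,"dx":0,"dy":0,"dz":6,"yaw":0},{"hand":1,"dx":0,"dy":0,"dz":8,"yaw":0},{"hand":1,"dx":0,"dy":0,"dz":10,"yaw":0},{"hand":1,"dx":0,"dy":0,"dz":12,"yaw":0},{"hand":1,"dx":0,"dy":0,"dz":14,"yaw":0},{"hand":1,"dx":0,"dy":0,"dz":16,"yaw":0},{"hand":1,"dx":0,"dy":0,"dz":18,"yaw":0},{"hand":1,"dx":0,"dy":0,"dz":20,"yaw":0},{"hand":1,"dx":0,"dy":0,"dz":20,"yaw":0}]'
python3 - <<'E'
from h import *
o=bot.observe();print(o['qpos'],o['position'],o['force'])
im=bot.grab_frame("side")[170:290,260:400];cv2.imwrite("pics/side4.png",cv2.resize(im,None,fx=5,fy=5,interpolation=2)[:,:,::-1])
E
```

```text
clock: 5.22
position: [0.5553, 0.0798, 0.0823]
tool_rot: [-1.571, 0.0, -1.856]
force: [-2.8, 4.1, -0.8]
grip_width: -0.0002
[-0.03352172  0.63719233 -0.29974443  1.87462698  0.28595825  0.671417
 -2.35932485] [0.55527468 0.07982031 0.08226739] [-2.78426955  4.1444764  -0.81956413]
```

View pics/side4.png

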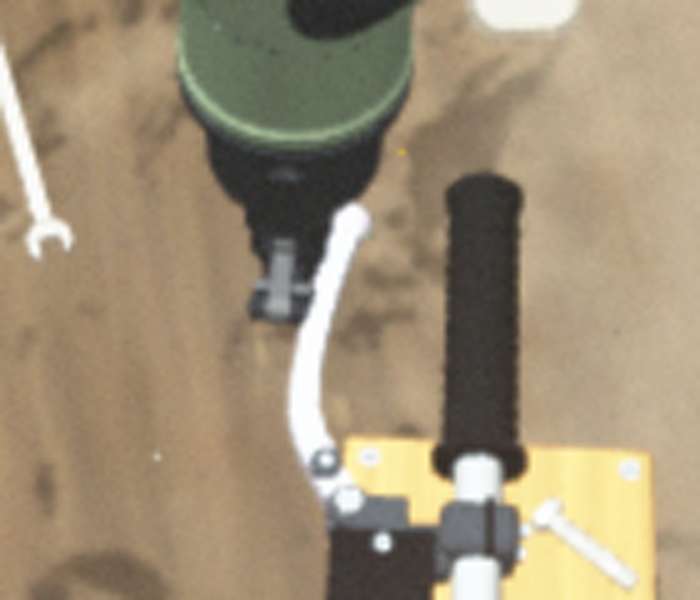

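The blade moved in by about half its travel: the tip went from (313,220) to (350,220) in the crop. I'll continue to the stop.

```bash
python3 -m crank '[{"hand":1,"dx":0,"dy":0,"dz":2,"yaw":0},{"hand":1,"dx":0,"dy":0,"dz":4,"yaw":0},{"hand":1,"dx":0,"dy":0,"dz":6,"yaw":0},{"hand":1,"dx":0,"dy":0,"dz":8,"yaw":0},{"hand":1,"dx":0,"dy":0,"dz":10,"yaw":0},{"hand":1,"dx":0,"dy":0,"dz":11,"yaw":0},{"hand":1,"dx":0,"dy":0,"dz":12,"yaw":0},{"hand":1,"dx":0,"dy":0,"dz":12,"yaw":0}]'
```

```text
clock: 5.93
position: [0.5663, 0.077, 0.0822]
tool_rot: [-1.571, 0.0, -1.856]
force: [-4.2, 6.1, 0.9]
grip_width: 0.0
```

```bash
python3 -m crank '[{"hand":1,"dx":0,"dy":0,"dz":1,"yaw":0},{"hand":1,"dx":0,"dy":0,"dz":1,"yaw":0},{"hand":1,"dx":0,"dy":0,"dz":1,"yaw":0}]'
```

```text
clock: 6.18
position: [0.5668, 0.0769, 0.0821]
tool_rot: [-1.572, 0.0, -1.855]
force: [-5.8, 7.5, -0.0]
grip_width: -0.0002
```

Run:
```python
from h import *
for i in range(3):
    im=bot.grab_frame("side"); o=bot.observe();print(o['clock'],o['position'],o['force'],o['moment'])
cv2.imwrite("pics/side5.png",cv2.resize(im[170:290,260:400],None,fx=5,fy=5,interpolation=2)[:,:,::-1])
```

```text
6.2333 [0.5668552  0.07687987 0.08213835] [-4.25590622  7.38482974  0.45689612] [1.57095291 1.02530665 0.0467472 ]
6.2833 [0.5668585  0.07687356 0.08214656] [-5.92672881  6.84728534 -0.98166399] [1.58577276 1.05451893 0.02493839]
6.3333 [0.56679449 0.07687093 0.08210725] [-5.72641177  6.32997266  0.05849583] [1.63401985 1.09908897 0.02295071]
```

View pics/side5.png

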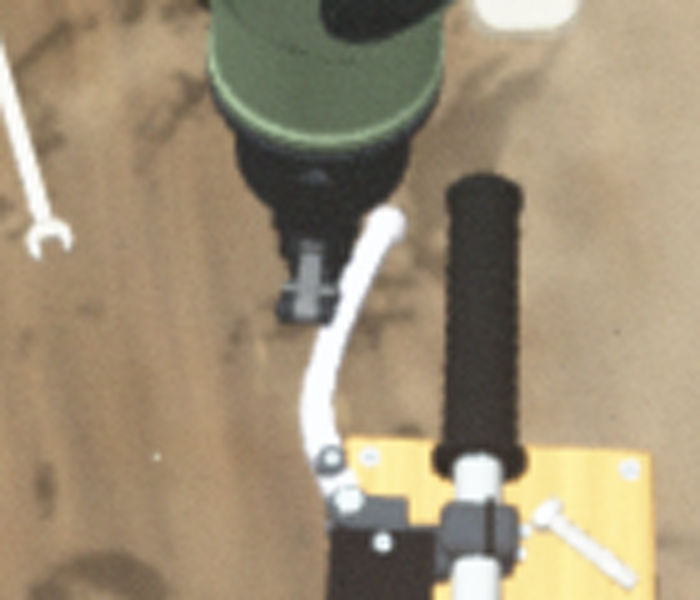

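Backprojecting the tip to check the lever angle, then I'll lean on it a little harder for over a second.

```bash
python3 - <<'E'
from h import *
S=lambda u,v:(260+u/5-.4,170+v/5-.4)
p=np.array([.559,-.043])
a=[]
for q in((313,220),(350,219),(389,221)):
    t=back('side',S(*q),.1)[:2]-p;a.append(np.arctan2(t[1],t[0]))
print(a[0]-a[1],a[0]-a[2])
E
python3 -m crank '[{"hand":1,"dx":0,"dy":0,"dz":0.7,"yaw":0},{"hand":1,"dx":0,"dy":0,"dz":1.4,"yaw":0},{"hand":1,"dx":0,"dy":0,"dz":1.4,"yaw":0},{"hand":1,"dx":0,"dy":0,"dz":1.4,"yaw":0},{"hand":1,"dx":0,"dy":0,"dz":1.4,"yaw":0}]'
```

```text
0.11556118668892412 0.23713646113700926
clock: 6.75
position: [0.5678, 0.0767, 0.082]
tool_rot: [-1.573, 0.0, -1.855]
force: [-6.8, 9.1, -0.5]
grip_width: 0.0
```

```bash
python3 -m crank '[{"hand":1,"dx":0,"dy":0,"dz":0.8,"yaw":0},{"hand":1,"dx":0,"dy":0,"dz":0.8,"yaw":0},{"hand":1,"dx":0,"dy":0,"dz":0.8,"yaw":0},{"hand":1,"dx":0,"dy":0,"dz":0.8,"yaw":0},{"hand":1,"dx":0,"dy":0,"dz":0.8,"yaw":0},{"hand":1,"dx":0,"dy":0,"dz":0.8,"yaw":0},{"hand":1,"dx":0,"dy":0,"dz":0.8,"yaw":0},{"hand":1,"dx":0,"dy":0,"dz":0.8,"yaw":0},{"hand":1,"dx":0,"dy":0,"dz":0.8,"yaw":0},{"hand":1,"dx":0,"dy":0,"dz":0.8,"yaw":0},{"hand":1,"dx":0,"dy":0,"dz":0.8,"yaw":0},{"hand":1,"dx":0,"dy":0,"dz":0.8,"yaw":0}]'
python3 -m crank '[{"hand":1,"dx":0,"dy":0,"dz":0,"yaw":0},{"hand":1,"dx":0,"dy":0,"dz":0,"yaw":0},{"hand":1,"dx":0,"dy":0,"dz":0,"yaw":0},{"hand":1,"dx":0,"dy":0,"dz":0,"yaw":0},{"hand":1,"dx":0,"dy":0,"dz":0,"yaw":0},{"hand":1,"dx":0,"dy":0,"dz":0,"yaw":0}]'
```

```text
clock: 7.75
position: [0.5683, 0.0766, 0.082]
tool_rot: [-1.573, 0.0, -1.855]
force: [-9.3, 9.0, -0.3]
grip_width: -0.0001
clock: 8.25
position: [0.5683, 0.0766, 0.0819]
tool_rot: [-1.573, 0.0, -1.855]
force: [-8.5, 9.6, -0.1]
grip_width: 0.0
```

I held about 12 N for 1.5 s. Now I'll release fully.

```bash
python3 -m crank '[{"hand":1,"dx":0,"dy":0,"dz":-3,"yaw":0},{"hand":1,"dx":0,"dy":0,"dz":-6,"yaw":0},{"hand":1,"dx":0,"dy":0,"dz":-9,"yaw":0},{"hand":1,"dx":0,"dy":0,"dz":-12,"yaw":0},{"hand":1,"dx":0,"dy":0,"dz":-15,"yaw":0},{"hand":1,"dx":0,"dy":0,"dz":-18,"yaw":0},{"hand":1,"dx":0,"dy":0,"dz":-22,"yaw":0},{"hand":1,"dx":0,"dy":0,"dz":-26,"yaw":0},{"hand":1,"dx":0,"dy":0,"dz":-30,"yaw":0},{"hand":1,"dx":0,"dy":0,"dz":-35,"yaw":0},{"hand":1,"dx":0,"dy":0,"dz":-40,"yaw":0},{"hand":1,"dx":0,"dy":0,"dz":-40,"yaw":0}]'
python3 -m crank '[{"hand":1,"dx":0,"dy":0,"dz":0,"yaw":0},{"hand":1,"dx":0,"dy":0,"dz":0,"yaw":0},{"hand":1,"dx":0,"dy":0,"dz":0,"yaw":0},{"hand":1,"dx":0,"dy":0,"dz":0,"yaw":0},{"hand":1,"dx":0,"dy":0,"dz":0,"yaw":0},{"hand":1,"dx":0,"dy":0,"dz":0,"yaw":0}]'
python3 - <<'E'
from h import *
im=bot.grab_frame("side")
cv2.imwrite("pics/side6.png",cv2.resize(im[170:290,260:400],None,fx=5,fy=5,interpolation=2)[:,:,::-1])
E
```

```text
clock: 9.25
position: [0.5304, 0.0872, 0.0824]
tool_rot: [-1.571, 0.0, -1.855]
force: [0.8, 0.6, 0.1]
grip_width: -0.0002
clock: 9.75
position: [0.5312, 0.0867, 0.0823]
tool_rot: [-1.571, 0.0, -1.856]
force: [-0.3, -0.7, -0.0]
grip_width: 0.0001
```

View pics/side6.png

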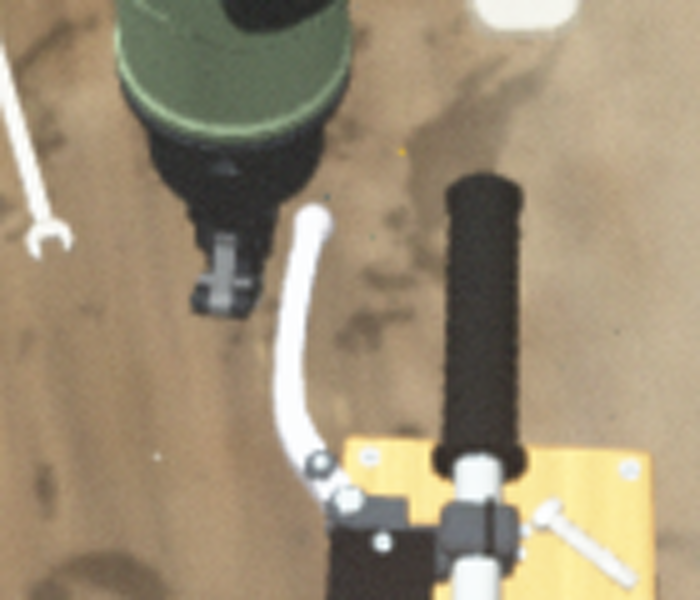

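The tip is back at (313,220), so the lever is fully out and the finger is clear of it. Second press: the contact pose is about 12 mm ahead, and the end pose is +40 mm.

```bash
python3 -m crank '[{"hand":1,"dx":0,"dy":0,"dz":3,"yaw":0},{"hand":1,"dx":0,"dy":0,"dz":6,"yaw":0},{"hand":1,"dx":0,"dy":0,"dz":9,"yaw":0},{"hand":1,"dx":0,"dy":0,"dz":11,"yaw":0},{"hand":1,"dx":0,"dy":0,"dz":13,"yaw":0},{"hand":1,"dx":0,"dy":0,"dz":15,"yaw":0},{"hand":1,"dx":0,"dy":0,"dz":17,"yaw":0},{"hand":1,"dx":0,"dy":0,"dz":19,"yaw":0},{"hand":1,"dx":0,"dy":0,"dz":21,"yaw":0},{"hand":1,"dx":0,"dy":0,"dz":23,"yaw":0},{"hand":1,"dx":0,"dy":0,"dz":25,"yaw":0},{"hand":1,"dx":0,"dy":0,"dz":27,"yaw":0}]'
python3 -m crank '[{"hand":1,"dx":0,"dy":0,"dz":2,"yaw":0},{"hand":1,"dx":0,"dy":0,"dz":4,"yaw":0},{"hand":1,"dx":0,"dy":0,"dz":6,"yaw":0},{"hand":1,"dx":0,"dy":0,"dz":8,"yaw":0},{"hand":1,"dx":0,"dy":0,"dz":9,"yaw":0},{"hand":1,"dx":0,"dy":0,"dz":10,"yaw":0},{"hand":1,"dx":0,"dy":0,"dz":11,"yaw":0},{"hand":1,"dx":0,"dy":0,"dz":12,"yaw":0},{"hand":1,"dx":0,"dy":0,"dz":13,"yaw":0},{"hand":1,"dx":0,"dy":0,"dz":13,"yaw":0},{"hand":1,"dx":0,"dy":0,"dz":13,"yaw":0}]'
```

```text
clock: 10.8
position: [0.5572, 0.0794, 0.0823]
tool_rot: [-1.571, 0.0, -1.856]
force: [-2.8, 5.2, -1.3]
grip_width: 0.0002
clock: 11.72
position: [0.5684, 0.0766, 0.0819]
tool_rot: [-1.573, 0.0, -1.855]
force: [-8.5, 8.8, 0.2]
grip_width: 0.0
```

```bash
python3 -m crank '[{"hand":1,"dx":0,"dy":0,"dz":0,"yaw":0},{"hand":1,"dx":0,"dy":0,"dz":0,"yaw":0},{"hand":1,"dx":0,"dy":0,"dz":0,"yaw":0},{"hand":1,"dx":0,"dy":0,"dz":0,"yaw":0},{"hand":1,"dx":0,"dy":0,"dz":0,"yaw":0},{"hand":1,"dx":0,"dy":0,"dz":0,"yaw":0},{"hand":1,"dx":0,"dy":0,"dz":0,"yaw":0},{"hand":1,"dx":0,"dy":0,"dz":0,"yaw":0},{"hand":1,"dx":0,"dy":0,"dz":0,"yaw":0},{"hand":1,"dx":0,"dy":0,"dz":0,"yaw":0},{"hand":1,"dx":0,"dy":0,"dz":0,"yaw":0},{"hand":1,"dx":0,"dy":0,"dz":0,"yaw":0}]'
python3 - <<'E'
from h import *
im=bot.grab_frame("side");o=bot.observe();print(o['clock'],o['position'],o['force'])
cv2.imwrite("pics/side7.png",cv2.resize(im[170:290,260:400],None,fx=5,fy=5,interpolation=2)[:,:,::-1])
E
```

```text
clock: 12.72
position: [0.5684, 0.0766, 0.0819]
tool_rot: [-1.573, 0.0, -1.855]
force: [-9.1, 9.9, -0.1]
grip_width: -0.0
12.7667 [0.56840173 0.07664849 0.08195071] [-9.27459109 10.22446206 -0.32961683]
```

View pics/side7.png

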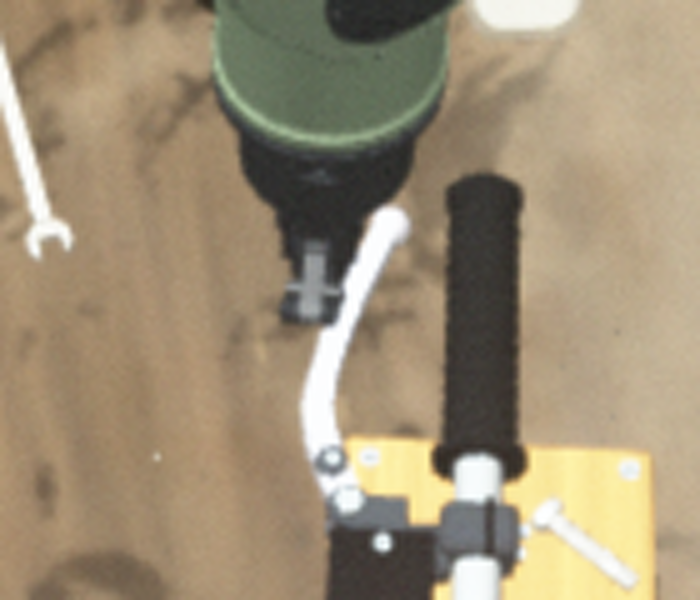

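The tip is at (392,222), at the stop and well clear of the grip, with a steady 12–13 N on the blade. Handing in.

```bash
python3 -c "
from workcell import bot
print(bot.job_done())"
```

```text
the job is handed in; nothing more can be done
None
```

The brake lever was pressed to its stop, held, let fully out, then pressed again, and I handed the job in still holding it firmly. I used the sides of the shut fingertips throughout, on the outer face of the blade only.

- **First press:** it came up solid, with the images giving about 0.24 rad from rest (the stop is 0.22). I leaned on it with roughly 12 N for 1.5 s.
- **Release:** I backed the fingers clear, and the tip ball returned to exactly its rest pixel with no force left on the tool.
- **Second press:** it was at the stop again, with 12–13 N steady for over a second when I handed in at about 12.8 s.

**Clearances:** in the last picture the lever stands well clear of the grip, and nothing else in view had moved. I took no full-view picture at the end, so the loose items outside that crop were not rechecked.

**Disagreement:** the measured force pointed more sideways than the blade's normal, about 0.85 rad from straight ahead where about 0.5 was expected. I put this down to the finger sliding slightly inward along the blade, and did not correct it. The 12–13 N is my estimate of the part square to the blade. The total force was 12.5–14 N.

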